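Trip-test the line-full switch of a jar labeller

TASK

Check the line-full switch of the labelling conveyor: with the fingertips push its roller lever (the short arm with a roller at its end, not the bare rod) about 45 degrees over in the direction the jars travel, towards the labelling head with the two handwheels, without driving it to its end stop. Keep it there for two seconds so that its delay timer runs out, then let it spring back and move clear. Use only a light push: do not pinch the lever, and leave the jars, the rod switch and the light sensor alone.

Things in the scene. Friction and masses are not known exactly. Their poses are not given: they have to be found in the camera images.
- conveyor: fixed jar conveyor, chain 84 mm wide, its top 85 mm above the work surface. Origin below its centre line; x across it away from the robot, y along it; jars travel to -y, where the labelling head (two handwheels, 410 mm tall) stands. Guide rails 12 mm thick at x = -43 and 43 mm, 135 mm up, their brackets to 146 mm. Detectors in any order, 130 mm or more apart, jars 110 mm or more from them.
- line_switch: line-full switch with the roller lever. Fixed on the conveyor's robot side: lying grey body 30 mm wide, head with upright shaft. Origin on the shaft axis at lever height, 173 mm above the work surface; axes as the conveyor's; the head's top is 11 mm below, the lever's 20 mm hub reaches 3 mm above. At rest the lever points along x, straight across the chain.
- line_roller (a point): centre of the black roller at the lever's end, 60 mm from the shaft's axis at the height of the switch's origin; the roller is 20 mm in diameter and 12 mm tall, on an upright pin. The steel arm below it is 11 mm wide and 4 mm thick, its underside 10 mm below the roller's centre; nothing lies below the roller down to the chain (88 mm lower). Axes turn with the lever.
- line_lever (a joint): angle of the roller lever about its upright shaft, rad: 0 at rest (straight across the chain), positive in the direction the jars travel, end stops at -1.31 and +1.31. A centring spring brings it back to 0 when let go; about 2.5 to 4 N at the roller hold it at 0.8 rad.
- rod_switch: rod switch, leave alone. Fixed on the conveyor's robot side: lying grey body 30 mm wide, head with upright shaft. Origin on the shaft axis at lever height, 173 mm above the work surface; axes as the conveyor's; the head's top is 11 mm below, the lever's 20 mm hub reaches 3 mm above. Its lever is a bare steel rod, 4 mm thick, reaching 105 mm across the chain.
- rod_tip (a point): free end of the bare rod, 105 mm from its switch's axis, 173 mm above the work surface
- rod_lever (a joint): angle of the bare rod, rad: 0 at rest, same spring and directions as the roller lever; to be left alone
- photo_eye: light sensor, to be left alone: fixed black block 22 x 18 x 40 mm with two small lenses facing the chain, on the same kind of bracket, no lever. Origin at the place where the switches have their shaft, 1 mm above the block's top, 173 mm above the work surface.
- jar_a: loose glass jar with a steel lid, 68 mm in diameter, 115 mm tall, about 0.3 kg, standing on the chain between the rails; origin at the centre of its underside; to be left alone
- jar_b: loose glass jar with a steel lid, 68 mm in diameter, 115 mm tall, about 0.3 kg, standing on the chain between the rails; origin at the centre of its underside; to be left alone
- jar_c: loose glass jar with a steel lid, 68 mm in diameter, 115 mm tall, about 0.3 kg, standing on the chain between the rails; origin at the centre of its underside; to be left alone

How it is judged (in metres and radians):
On the way, in this order (a step that is already met when the one before it is completed fails the run):
1. the roller lever is held over by the fingers, more than 0.55 rad (32 degrees) in the direction of travel, for 1.5 s (value of joint line_lever above 0.55 rad and contact force between the fingers and line_switch above 0.3 N), for 1.5 s.
2. the lever is let go and has sprung back to within 0.1 rad of rest (value of joint line_lever between -0.1 and 0.1 rad and contact force between the fingers and line_switch below 0.1 N), for 0.2 s.
At the end, for the whole second after the job is handed in: Both levers at rest within 0.1 rad of straight across, the roller lever not moving, nothing touching it, and all three jars upright within 15 mm of where they stood (value of joint line_lever between -0.1 and 0.1 rad and value of joint rod_lever between -0.1 and 0.1 rad and velocity of joint line_lever between -0.1 and 0.1 rad/s and distance of each of jar_a, jar_b, jar_c from where it was at the start of the episode below 0.015 m and angle between each of jar_a, jar_b, jar_c's own z axis and vertical below 0.15 rad and linear speed of each of jar_a, jar_b, jar_c below 0.02 m/s).
It fails at once if the roller lever is driven to its end stop (more than 1.2 rad) (value of joint line_lever above 1.2 rad).
It fails at once if the roller lever is pushed the wrong way, against the jars' travel (more than 0.25 rad) (value of joint line_lever below -0.25 rad).
It fails at once if the roller switch is pinched or pushed hard (more than 15 N) (contact force between any of the fingers, the arm and line_switch above 15 N).
It fails at once if the rod switch or the light sensor is touched (more than 1 N) or the rod moved more than 0.15 rad (contact force between any of the fingers, the arm and rod_switch above 1 N or contact force between any of the fingers, the arm and photo_eye above 1 N or value of joint rod_lever above 0.15 rad or value of joint rod_lever below -0.15 rad).
It fails at once if a jar is touched (more than 1 N), shifted more than 15 mm, lifted or tipped (contact force between any of the fingers, the arm and jar_a above 1 N or distance of any of jar_a, jar_b, jar_c from where it was at the start of the episode above 0.015 m or angle between any of jar_a, jar_b, jar_c's own z axis and vertical above 0.2 rad or contact force between any of the fingers, the arm and jar_b above 1 N or contact force between any of the fingers, the arm and jar_c above 1 N).
It also fails if it takes over 40 s, if anything falls off the work surface, if the arm or the gripper's body presses on something with over 40 N, if the wrist force passes 120 N, or if a joint passes its speed limit or range.

ROBOT

A 6-joint arm with a two-finger parallel gripper is mounted at the origin on the work surface. World frame = base frame: x ahead of the robot, y to its left, z up, the work surface at z = 0. Lengths are in mm, angles in rad, forces in N, time in s.
With the tool pointing down it reaches from about 300 to 775 mm from the base axis. Payload 14.6 kg.
Tool frame: the origin (TCP) lies at the very end of the fingers, on their centre line; the grasp point (between the pads) lies 19 mm behind it; z points along the fingers, y is the line along which they close (so a half turn about z gives the same grasp; the last joint's range is limited). The gripper opens to 94 mm and grips with 3 to 60 N. Pads are 16 mm wide; open, the fingers measure 119 mm over their backs; the gripper's body (75 mm by 177 mm) begins 78 mm behind the grasp point.
Start: joints at [-1.223, 0.3, 1.521, -0, 1.321, -0.067], TCP at [221.646, -503.351, 205.446] pointing down, gripper open.
Joint ranges: [-3.03, 3.03], [-0.79, 2.21], [0.23, 2.52], [-1.04, 4.18], [0, 3.07], [-2.55, 2.55]. Speed limits (rad/s): [2.22, 2.22, 2.57, 3.14, 3.14, 3.14].

INTERFACE

Orientations are given as [roll, pitch, yaw] about the fixed x, y, z axes, in that order (R = Rz(yaw) Ry(pitch) Rx(roll)).
In Python, from cell import manip gives the robot as it stands.
- The arm moves only by the tool servo_tool, never from a script. Its argument "rows" is a list of rows, each a list of 7 numbers: the turn, a rotation vector about the world's x, y, z in degrees, then the shift along the world's x, y, z in mm, then the closure, from 0 (fully open) to 1 (shut). In form: [[rx, ry, rz, dx, dy, dz, fingers], ...]. A call has 1 to 20 rows; each row shifts and turns the commanded pose from where the row before left it; what a row does not reach is not made up. A row lasts 1/8 s, in which the tool goes at most 62.5 mm and 10.7 degrees, less where a joint would pass 70% of its speed; a pose out of reach is approached as far as the arm can. A call with a gripper value outside its range is refused whole. The fingers move at their own pace and stop on an object; "grip_force" is the grip in N (left out, the last holds). Time passes only in rows, so rows that do not move let the fingers close. It gives the time, the measured TCP pose, the force, the opening and the grip force at its end, in the units of the state.
- manip.read_state(): the state, without advancing time (a new reading comes with each control period).
- manip.camera(name): name is "scene" or "top" or "wrist"; returns the picture (420x560x3 uint8, red, green, blue); there is no depth.
- manip.camera_info(name): a dict with "fx", "fy", "cx", "cy" (pixels), "position" and "rotation" of the camera in the world; the wrist camera has in their place "T_tool_cam" (4x4, takes a point from camera to tool coordinates, whose origin is the TCP and whose axes are the flange's). Camera axes: x right, y down, z forward; pixel columns grow to the right and rows downward; lengths in mm; the calibration is good to about 2 mm. A picture is of the moment at which its call begins: read the wrist's pose just before it. camera_info takes no time and is no camera call.
- manip.sign_off(): hands the job in; it is judged then, once.
The state is a dict: "clock": time; "joints": joint angles; "qd": joint speeds; "effort": joint torques, N m; "eef_pos": TCP position; "eef_rot": TCP orientation; "wrist_force": force on the tool from outside, world axes, zero at the start; "moment": the same for the moment, N m; "finger_gap": finger opening in mm; "finger_force": force on a finger pad.
Only numpy, scipy, OpenCV 4.12 (cv2) and the standard library are available. Lean on these libraries where they do the work, as an engineer would, in place of code of your own. Each camera call takes 0.05 s, during which the arm holds its last target. There are 200 camera calls.

## Working session

There is one attempt and no reset: what is moved stays moved. The work goes in short steps, Python scripts to look and compute and a tool call to move; the robot and the scene stay as the last step left them, time stands still between calls to the robot, and variables do not carry over. Pictures are saved under pics/ and viewed, at most 10 in all, crops included, and the job is handed in when it is done.

Besides the shell and the picture viewer there is one more tool, called after "Emit:" as a command line: name --pt "numbers of a row" for each row, then --argument value for the rest. servo_tool: Moves the arm, as the interface text tells. Its arguments: {"type":"object","properties":{"rows":{"type":"array","items":{"type":"array","items":{"type":"number"}}},"grip_force":{"type":"number"}},"required":["rows"]}

```bash
mkdir -p pics; python3 - <<'E'
from cell import manip
import cv2,numpy as np
for n in ("scene","top"):
    im=manip.camera(n); cv2.imwrite(f"pics/{n}0.png",im[:,:,::-1])
    i=manip.camera_info(n); print(n,i)
s=manip.read_state(); print(s)
E
```

```text
scene {'fx': 466.8030338239309, 'fy': 466.8030338239309, 'cx': 277.1911831797334, 'cy': 207.65786470188317, 'position': array([918.84258786, 754.32407303, 897.09541786]), 'rotation': array([-2.36505965e+00, -1.75847176e-03,  2.64469732e+00])}
top {'fx': 454.95642684876066, 'fy': 454.95642684876066, 'cx': 272.9805628643218, 'cy': 209.21868735521392, 'position': array([ 336.72482308,   77.41986242, 1364.74354527]), 'rotation': array([-2.97921343,  0.01613358, -1.59479989])}
{'clock': 0.1, 'joints': array([-1.22261542e+00,  3.00410211e-01,  1.52156128e+00, -2.37575542e-06,
        1.32069247e+00, -6.65801565e-02]), 'qd': array([-7.98490782e-06, -7.43457064e-04, -1.35585214e-03,  1.03529066e-03,
        1.28530342e-04, -2.04859802e-03]), 'effort': array([ 7.07568997e-04, -5.32645118e+01, -3.53287375e+01,  7.09506450e-02,
        2.34713947e-02, -7.29455860e-05]), 'eef_pos': array([ 221.55480413, -503.12670603,  204.92810233]), 'eef_rot': array([-3.14052357e+00, -6.89789343e-05,  4.14761616e-01]), 'wrist_force': array([-0.40464501,  0.81844113,  0.32694238]), 'moment': array([ 0.02346528, -0.00825558,  0.06327314]), 'finger_force': 0.0, 'finger_gap': 93.97644048135214}
```

View pics/scene0.png

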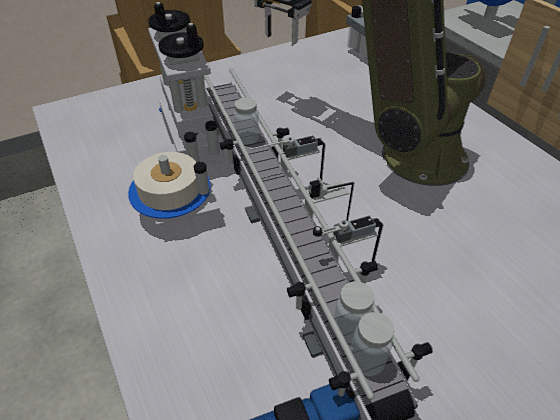

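View pics/top0.png

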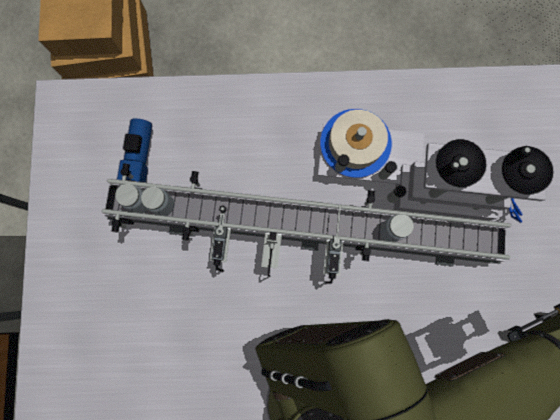

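The scene view shows the handwheels at upper left (about 170,20 and 180,40). The switch with the black roller is at about (345,228), with its roller at (317,231). The photo eye is at (318,188) and the rod switch at (300,145). In the top view the roller is at about (222,209), the photo eye at (272,240) and the rod switch at (336,243). The jars are at (127,195), (153,198) and (401,226). Next I'll zoom in to measure.

```bash
cat > h.py <<'E'
import cv2,numpy as np
from cell import manip
from scipy.spatial.transform import Rotation as R
def rot(r):
    return R.from_euler('xyz',r).as_matrix() if np.ndim(r)==1 else np.array(r)
def ray(n,u,v):
    i=manip.camera_info(n); M=rot(i['rotation'])
    return np.array(i['position']),M@np.array([(u-i['cx'])/i['fx'],(v-i['cy'])/i['fy'],1])
def at(n,u,v,z):
    p,d=ray(n,u,v); return p+d*(z-p[2])/d[2]
E
python3 - <<'E'
from h import *
t=cv2.imread('pics/top0.png'); s=cv2.imread('pics/scene0.png')
a=cv2.resize(t[180:280,100:260],(800,500),interpolation=cv2.INTER_CUBIC)
cv2.imwrite('pics/t1.png',a)
cv2.imwrite('pics/s1.png',cv2.resize(s[190:290,270:430],(800,500),interpolation=cv2.INTER_CUBIC))
for n,u,v,z in [("top",222,209,179),("scene",317,231,179),("top",336,243,175),("top",272,240,172),("top",127,195,200),("top",153,198,200),("top",401,226,200),("top",108,184,135),("top",508,224,135)]: print(n,u,v,at(n,u,v,z).round())
E
```

```text
top 222 209 [536. 227. 179.]
scene 317 231 [541. 233. 179.]
top 336 243 [438. -71. 175.]
top 272 240 [451.  97. 172.]
top 127 195 [576. 473. 200.]
top 153 198 [566. 405. 200.]
top 401 226 [ 476. -236.  200.]
top 108 184 [622. 549. 135.]
top 508 224 [ 481. -542.  135.]
```

View pics/t1.png

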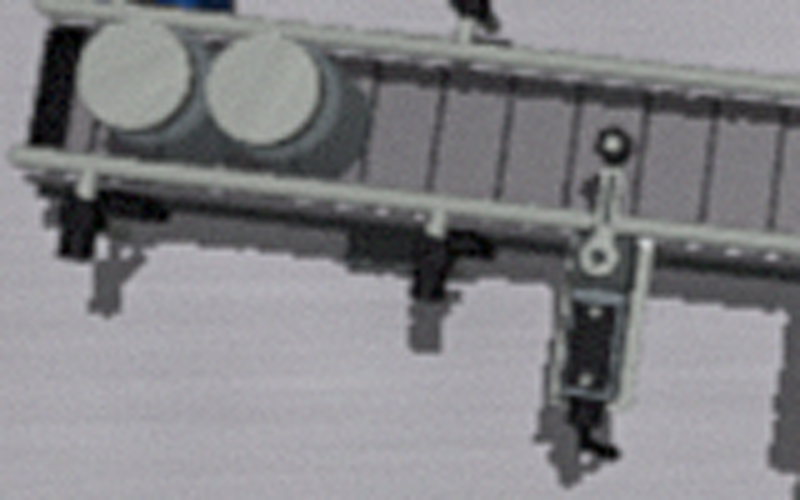

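View pics/s1.png

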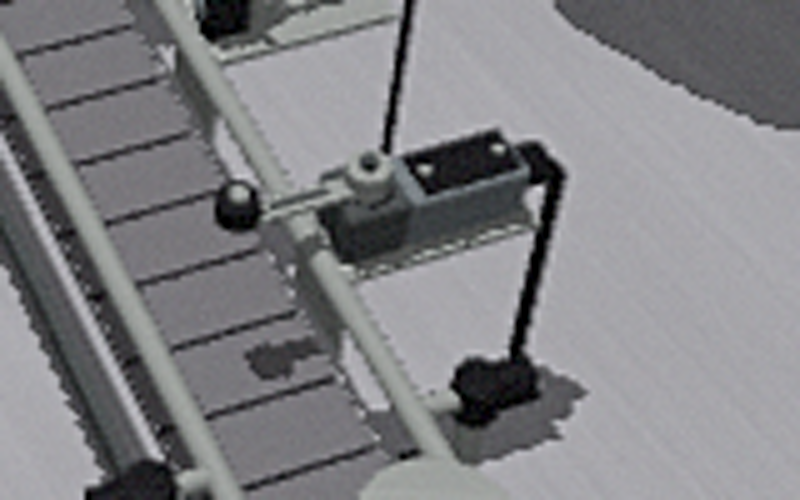

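The crops show the roller at (612,146) and hub at (598,257) in the top crop. In the scene crop they are at (238,203) and (370,175).

```bash
python3 - <<'E'
from h import *
def tri(a,b):
    A=[];c=[]
    for n,u,v in (a,b):
        p,d=ray(n,u,v); d/=np.linalg.norm(d); P=np.eye(3)-np.outer(d,d); A.append(P);c.append(P@p)
    return np.linalg.lstsq(np.vstack(A),np.hstack(c),rcond=None)[0]
T=lambda x,y:("top",100+x/5-.4,180+y/5-.4); S=lambda x,y:("scene",270+x/5-.4,190+y/5-.4)
r=tri(T(612,146),S(238,200)); h=tri(T(598,257),S(370,165)); print(r,h,r-h,np.linalg.norm((r-h)[:2]))
print(at(*T(612,146),178),at(*S(238,200),176),at(*T(598,257),176),at(*S(370,163),176))
d=at("top",108,184,135)-at("top",508,224,135); y=d/np.linalg.norm(d); print(y, np.degrees(np.arctan2(-y[0],y[1])))
E
```

```text
[536.92558521 227.09375119 175.22239104] [477.45134018 235.42497694 174.06519621] [59.47424503 -8.33122574  1.15719483] 60.05493438661562
[536.2897856  226.87835295 178.        ] [537.49788988 227.51804362 176.        ] [477.58220496 234.85996011 176.        ] [477.62959526 236.172603   176.        ]
[0.12787389 0.99179044 0.        ] -7.3467497011814205
```

Both cameras agree: hub at (477.5, 235.3), roller at (537, 227), length 60 mm, conveyor yaw about -7.4°. I'll approach high with the fingers closed and the tool's x axis along the conveyor's y.

Emit:
servo_tool --pt "0 0 0 0 0 25 1" --pt "0 0 0 0 0 20 1" --pt "0 0 3.7 20 49 0 1" --pt "0 0 3.7 20 49 0 1" --pt "0 0 3.7 20 49 0 1" --pt "0 0 3.7 20 49 0 1" --pt "0 0 3.7 20 49 0 1" --pt "0 0 3.7 20 49 0 1" --pt "0 0 3.7 20 49 0 1" --pt "0 0 3.7 20 49 0 1" --pt "0 0 3.7 20 49 0 1" --pt "0 0 3.7 20 49 0 1" --pt "0 0 3.7 20 49 0 1" --pt "0 0 3.7 20 49 0 1" --pt "0 0 3.7 20 49 0 1" --pt "0 0 3.7 20 49 0 1" --pt "0 0 3.7 20 49 0 1" --pt "0 0 3.7 20 49 0 1" --grip_force 10

```text
clock: 2.35
eef_pos: [542.0, 282.3, 250.1]
eef_rot: [-3.141, 0.0, 1.45]
wrist_force: [-0.4, -0.6, -0.1]
finger_gap: 0.6
finger_force: 0.0
```

Emit:
servo_tool --pt "0 0 0 -2 0 -25 1" --pt "0 0 0 -2 0 -25 1" --pt "0 0 0 0 0 -25 1" --pt "0 0 0 0 0 -13 1" --pt "0 0 0 0 0 0 1"

```text
clock: 2.98
eef_pos: [537.4, 280.5, 161.9]
eef_rot: [-3.14, 0.001, 1.448]
wrist_force: [-0.6, -0.2, 1.6]
finger_gap: 0.4
finger_force: 0.0
```

```bash
python3 - <<'E'
from h import *
print(manip.read_state()['eef_pos'])
s=manip.camera("scene")[:,:,::-1]; w=manip.camera("wrist")[:,:,::-1]
a=cv2.resize(s[160:300,250:440],(570,420)); cv2.imwrite('pics/c1.png',np.vstack([a[:, :560],w])[:, :] if 0 else cv2.resize(np.hstack([a,w]),(800,298)))
E
```

```text
[537.44041489 280.50806261 161.89713356]
```

View pics/c1.png

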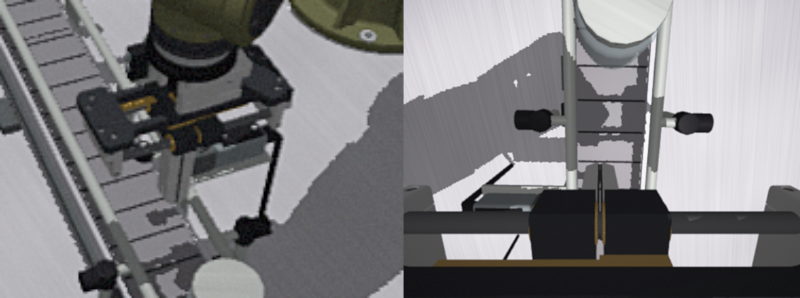

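The fingers are closed and standing upstream of the roller, clear of the rail. Now I'll push along the direction of travel.

Emit:
servo_tool --pt "0 0 0 -0.8 -6 0 1" --pt "0 0 0 -0.8 -6 0 1" --pt "0 0 0 -0.8 -6 0 1" --pt "0 0 0 -0.8 -6 0 1" --pt "0 0 0 -0.6 -5 0 1" --pt "0 0 0 -0.6 -5 0 1" --pt "0 0 0 -0.6 -5 0 1" --pt "0 0 0 -0.6 -5 0 1" --pt "0 0 0 -0.6 -5 0 1" --pt "0 0 0 -0.6 -5 0 1" --pt "0 0 0 -0.6 -5 0 1" --pt "0 0 0 -0.6 -5 0 1" --pt "0 0 0 -0.6 -5 0 1" --pt "0 0 0 0 0 0 1"

```text
clock: 4.82
eef_pos: [528.9, 211.5, 162.4]
eef_rot: [-3.141, -0.0, 1.448]
wrist_force: [-1.2, 3.3, -0.8]
finger_gap: 0.3
finger_force: 1.9
```

```bash
python3 - <<'E'
from h import *
st=manip.read_state(); print(st['eef_pos'],st['wrist_force'])
t=manip.camera("top")[:,:,::-1];s=manip.camera("scene")[:,:,::-1]
f=lambda im:cv2.resize(im,(400,300),interpolation=cv2.INTER_CUBIC)
cv2.imwrite('pics/c2.png',np.hstack([f(t[190:250,190:270]),f(s[190:250,285:365])]))
E
```

```text
[528.94502429 211.47011047 162.42509951] [-1.21018632  3.30417962 -0.84040812]
```

View pics/c2.png

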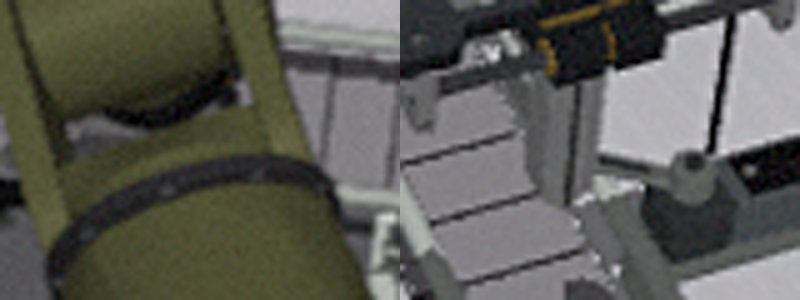

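The wrist reads about 3.3 N, and the lever is visibly deflected behind the fingers. The geometry puts it at about 0.63 rad, so I'll push 7 mm more and then hold.

Emit:
servo_tool --pt "0 0 0 -0.5 -4 0 1" --pt "0 0 0 -0.4 -3 0 1" --pt "0 0 0 0 0 0 1" --pt "0 0 0 0 0 0 1" --pt "0 0 0 0 0 0 1" --pt "0 0 0 0 0 0 1" --pt "0 0 0 0 0 0 1" --pt "0 0 0 0 0 0 1" --pt "0 0 0 0 0 0 1" --pt "0 0 0 0 0 0 1" --pt "0 0 0 0 0 0 1" --pt "0 0 0 0 0 0 1" --pt "0 0 0 0 0 0 1" --pt "0 0 0 0 0 0 1" --pt "0 0 0 0 0 0 1" --pt "0 0 0 0 0 0 1" --pt "0 0 0 0 0 0 1" --pt "0 0 0 0 0 0 1" --pt "0 0 0 0 0 0 1" --pt "0 0 0 0 0 0 1"

```text
clock: 7.42
eef_pos: [527.7, 205.3, 162.3]
eef_rot: [-3.14, -0.001, 1.448]
wrist_force: [-4.7, 8.1, -1.1]
finger_gap: 0.1
finger_force: 3.8
```

The force is higher than expected, so I'll take a look before releasing.

```bash
python3 - <<'E'
from h import *
st=manip.read_state(); print(st['eef_pos'],st['wrist_force'],st['moment'])
s=manip.camera("scene")[:,:,::-1];w=manip.camera("wrist")[:,:,::-1]
f=lambda im:cv2.resize(im,(400,300),interpolation=cv2.INTER_CUBIC)
cv2.imwrite('pics/c3.png',np.hstack([f(s[190:250,285:365]),f(w)]))
E
```

```text
[527.69236249 205.30911092 162.25336125] [-4.67539065  8.05704775 -1.05820994] [ 1.50753976  0.67630156 -0.16370813]
```

View pics/c3.png

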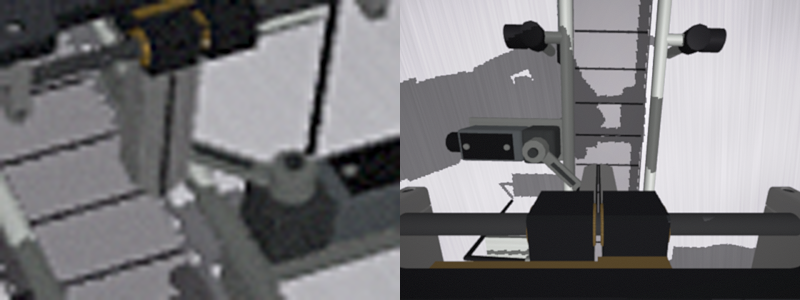

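The wrist view shows the lever about 45° over, with its hub at (535,150) and its arm running to (575,187). The rail and jars are clear. I'll let it back slowly, then move clear.

Emit:
servo_tool --pt "0 0 0 0.4 3 0 1" --pt "0 0 0 0.5 4 0 1" --pt "0 0 0 0.6 5 0 1" --pt "0 0 0 0.6 5 0 1" --pt "0 0 0 0.6 5 0 1" --pt "0 0 0 0.6 5 0 1" --pt "0 0 0 0.6 5 0 1" --pt "0 0 0 0.6 5 0 1" --pt "0 0 0 0.6 5 0 1" --pt "0 0 0 0.6 5 0 1" --pt "0 0 0 0.6 5 0 1" --pt "0 0 0 0.8 6 0 1" --pt "0 0 0 0.8 6 0 1" --pt "0 0 0 0.8 6 0 1" --pt "0 0 0 0 0 0 1" --pt "0 0 0 0 0 0 1" --pt "0 0 0 0 0 25 1" --pt "0 0 0 0 0 30 1" --pt "0 0 0 0 0 30 1" --pt "0 0 0 0 0 0 1"

```text
clock: 10.02
eef_pos: [537.5, 274.7, 249.6]
eef_rot: [3.138, -0.002, 1.448]
wrist_force: [0.5, -0.6, 0.3]
finger_gap: 0.6
finger_force: 0.0
```

Emit:
servo_tool --pt "0 0 0 -15 0 20 1" --pt "0 0 0 -30 0 20 1" --pt "0 0 0 -30 0 0 1" --pt "0 0 0 -30 0 0 1" --pt "0 0 0 -15 0 0 1" --pt "0 0 0 0 0 0 1" --pt "0 0 0 0 0 0 1" --pt "0 0 0 0 0 0 1"

```text
clock: 11.02
eef_pos: [417.4, 274.5, 287.1]
eef_rot: [-3.141, 0.0, 1.447]
wrist_force: [-0.2, 0.6, -0.3]
finger_gap: 0.5
finger_force: 0.0
```

```bash
python3 - <<'E'
from h import *
st=manip.read_state(); print(st['eef_pos'],st['wrist_force'],st['clock'])
s=manip.camera("scene")[:,:,::-1]
cv2.imwrite('pics/c4.png',cv2.resize(s[80:400,180:460],(700,600)[:2],interpolation=cv2.INTER_CUBIC))
E
```

```text
[417.44652382 274.54778628 287.05003752] [-0.16021046  0.60601721 -0.3445248 ] 11.025
```

View pics/c4.png

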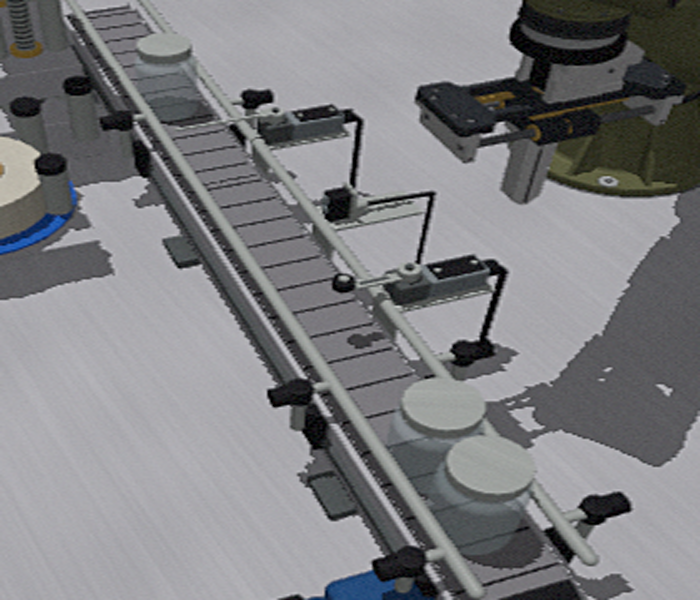

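The lever is back straight across the chain (roller at 343,283, hub at 410,270). The rod and jars look undisturbed and the gripper is clear, so I'll hand it in.

```bash
python3 -c "
from cell import manip
print(manip.sign_off())"
```

```text
the job is handed in; nothing more can be done
None
```

I pushed the roller lever about 45° over towards the labelling head and held it there for over two seconds. It then sprang back straight across, the arm moved clear, and the job is handed in; the sign-off returned no verdict.

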